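# Pulse the bench mill

## Task

The taller of the two grinding cups is loaded with cork: set it into the socket of the bench mill, press it straight down until the sprung plate is fully home, and only then twist it clockwise (seen from above) to the middle of the three marks on the rim, which is the pulse position. Do not let it go on into the lock click, and finish while still gripping the cup there, pressed in and twisted against its spring. Leave the short cup, the tin of tacks, the wax and the tape roll where they are.

Things in the scene. Friction and masses are not known exactly. Their poses are not given: they have to be found in the camera images.
- tall_cup: taller cup, 125 mm high, 0.34 kg. Origin: centre of underside, z up its axis. Steel barrel 64 mm across (foot chamfered) with two round pins, 9 mm thick, along +x and -x to 40 mm from the axis, centred 9 mm above the underside; black skirt 80 mm across at 34 to 40 mm height, with pointed tabs on +x and -x above the pins, to 48 mm from the axis. Half a turn gives the same shape
- tall_cup_grip (a point): point on the tall cup's axis, 105 mm above its underside (axes as the cup's), amid the two upright flats of its black grip cap: flats 52 mm apart, facing the cup's +y and -y, 40 mm wide, from 75 to 125 mm height. The cap's round sides are 66 mm across, the steel canister below it 61 mm
- short_cup: the other cup: same materials and shape, but 95 mm high (cap from 45 to 95 mm); stays where it is
- mill: bench mill, fixed on the bench: round grey battery-driven base, 132 mm across at the foot, 114 mm at the rim, 85 mm high, battery pack on its +x side. Origin: centre of its underside, z up. On the rim, three small raised black bars beside each slot, going clockwise: at the slot (enter), at 40 degrees (pulse, the middle, thicker one) and at 80 degrees (lock)
- mill_socket (a point): centre of the socket's mouth at rim height, 85 mm above the bench; axes as the mill's. Ledge: bore 69 mm, 71 to 85 mm above the bench, chamfered on top, cut by two slots 13 mm wide along +x and -x for the cup's pins. Below it the pins turn clockwise only (from above): first against a soft return spring, 0.15 to 0.3 N m; from 55 degrees the spring pawls of the lock resist and click at 66
- mill_pulse (a point): the middle mark of the three near the mill's -x slot, on top of the rim, 50 mm from the socket's axis: the cup's pointed tab shall end up pointing at it
- mill_plate (a joint): round sprung plate in the bottom of the socket that carries the cup's underside: 0 = up (19.5 mm below the rim), 0.010 m = fully home (29.5 mm below the rim, the cup's underside then 55.5 mm above the bench). Spring force 4 N at 0, 11 N at 0.010. From about 0.008 on the pins are below the ledge and free to turn
- mill_ring (a joint): sprung motor switch ring under the ledge, pushed round by the cup's pins: 0 = rest, grows with clockwise twist, rad; it lags the cup's twist by about 0.09 rad (about 0.61 at the pulse mark, 1.07 at the lock click, 1.31 = stop)
- tack_tin: open round tin of tacks, 68 mm in diameter, 24 mm high; origin at the centre of its underside; a bystander
- wax_block: yellow-brown block of thread wax, 34 x 52 x 20 mm; origin at the centre of its underside; a bystander
- tape_roll: roll of masking tape lying flat, about 110 mm in diameter, 36 mm high; origin at the centre of its underside; a bystander
There are look-alikes about, which are no part of the job. Leave any yellow look-alike of the tall_cup alone.

How it is judged:
On the way, in this order (a step that is already met when the one before it is completed fails the run):
1. the tall cup is gripped and lifted clear of the bench (height (world z) of tall_cup above 0.03 m and contact force between the fingers and tall_cup above 2 N), for 0.2 s.
2. the gripped cup stands upright in the socket, not yet twisted, and presses the sprung plate fully home (value of joint mill_plate above 0.0086 m and horizontal distance between tall_cup and mill_socket below 0.006 m and angle between tall_cup's own z axis and vertical below 0.12 rad and angle between the x axis of tall_cup and the x axis of mill, either way round below 0.25 rad and contact force between the fingers and tall_cup above 2 N), for 0.2 s.
At the end, for the whole second after the job is handed in: the fingers still grip the tall cup (over 2 N); it stands upright (0.12 rad) and centred (6 mm) in the socket, plate pressed over 6.8 mm, twisted clockwise 0.52 to 0.88 rad from the slots (pulse mark 0.70), turning the switch ring with it (0.38 to 0.88), at rest (value of joint mill_plate above 0.0068 m and horizontal distance between tall_cup and mill_socket below 0.006 m and angle between tall_cup's own z axis and vertical below 0.12 rad and angle between the x axis of tall_cup and the x axis of mill, either way round between 0.52 and 0.88 rad and value of joint mill_ring between 0.38 and 0.88 rad and contact force between the fingers and tall_cup above 2 N and angular speed of tall_cup below 0.3 rad/s and linear speed of tall_cup below 0.03 m/s); the arm keeps its last pose, push and grip.
It fails at once if the cup is twisted on into the lock click (value of joint mill_ring above 1.05 rad).
It fails at once if the short cup is shifted by more than 20 mm or tipped (distance of short_cup from where it was at the start of the episode above 0.02 m or angle between short_cup's own z axis and vertical above 0.2 rad).
It fails at once if the tin of tacks, the wax or the tape roll is shifted by more than 20 mm (distance of any of tack_tin, wax_block, tape_roll from where it was at the start of the episode above 0.02 m).
It also fails if it takes over 51 s, if anything falls off the work surface, if the arm or the gripper's body presses on something with over 40 N, if the wrist force passes 120 N, or if a joint passes its speed limit or range.

## Robot

A 6-joint arm with a two-finger parallel gripper is mounted at the origin on a cart in front of the work surface, level with it; the furniture and walls round the work are solid. World frame = base frame: x ahead of the robot, y to its left, z up, the work surface at z = 0. Lengths are in m, angles in rad, forces in N, time in s.
With the tool pointing down it reaches from about 0.35 to 0.975 m from the base axis. Payload 4.9 kg.
Tool frame: the origin (TCP) lies at the very end of the fingers, on their centre line; the grasp point (between the pads) lies 19 mm behind it; z points along the fingers, y is the direction in which the jaws open and shut (so a half turn about z gives the same grasp; the last joint's range is limited). The gripper opens to 85 mm and grips with 20 to 120 N. Pads are 22 mm wide; open, the fingers measure 114 mm over their backs; the gripper's body (76 mm by 85 mm) begins 54 mm behind the grasp point. The pads swing forward as they close: fully open they stand 13 mm farther back than shut.
Start: joints at [-1.337, 0.053, 1.613, -0, 1.476, -0.119], TCP at [0.216, -0.586, 0.205] pointing down, gripper open.
Joint ranges: [-3.01, 3.01], [-1.01, 2.22], [0.06, 2.58], [-1.02, 4.17], [0.09, 2.62], [-3.14, 3.14]. Speed limits (rad/s): [2.57, 2.57, 3.14, 3.14, 3.14, 3.14].

## Interface

Orientations are given as a unit quaternion [w, x, y, z].
In Python, from plant import monitor, eyes, manip gives the robot as it stands.
- The arm moves only by the tool step_arm, never from a script. Its argument "motion" is a list of rows, each a list of 7 numbers: the shift along the world's x, y, z scaled (see below), then the turn, a rotation vector about the world's x, y, z scaled (see below), then the closure in counts, from 0 (fully open) to 255 (shut). In form: [[x, y, z, ax, ay, az, grip], ...]. A call has 1 to 10 rows; each row is the pose to reach, as a shift and turn from the pose commanded when the call began; what a row does not reach only later rows make up. The controller multiplies each number of a shift by 0.5 m and each number of a turn by 1.5 rad. A row lasts 1/10 s, in which the tool goes at most 50 mm and 8.59 degrees, less where a joint would pass 70% of its speed; a pose out of reach is approached as far as the arm can. A call with a number of a shift or a turn outside -1 to 1 is refused whole. A call with a gripper value outside its range is refused whole. The fingers move at their own pace and stop on an object; the grip force is fixed at half the most. Time passes only in rows, so rows that repeat a pose let the fingers close. It gives the time, the measured TCP pose, the force and the opening at its end, in the units of the state.
- monitor.state(): the state, without advancing time (a new reading comes with each control period).
- eyes.grab_frame(name): name is "scene" or "top" or "wrist"; returns a dict with "pixels" (400x640x3 uint8, red, green, blue), "mtx" (3x3 intrinsics, pixels), "rvec" (rotation vector, rad) and "tvec" (3), from world to camera coordinates, as OpenCV has them; the wrist camera has in their place "hand_eye" (4x4, takes a point from camera to tool coordinates, whose origin is the TCP and whose axes are the flange's). Camera axes: x right, y down, z forward; pixel columns grow to the right and rows downward; lengths in m; the calibration is good to about 2 mm. A picture is of the moment at which its call begins: read the wrist's pose just before it. There is no depth.
- manip.job_done(): hands the job in, once; it reports no verdict.
Trained networks look in the newest picture that a camera, given by its name, has taken for a name from the list of things; names that differ only in an ending like _2 or _b are one class to them, and where a whole thing is asked for, a point or a joint stands for the part that bears it (a point fixed in the world has none). Each returns a list of dicts, best first, with "p" (0 to 1); they miss things now and then, are a little off and sometimes report something else, mostly with a low value. They report only what shows in the picture. A call takes as long as a camera call. They do not tell look-alikes from the thing itself.
- eyes.look_for(name, camera): "box" ([centre column, centre row, width, height] in pixels, round what is visible of it).
- eyes.pinpoint(name, camera): "uv" ([column, row] in pixels: a listed point, or the origin of a listed thing).
The state is a dict: "time": time; "joint_pos": joint angles; "joint_vel": joint speeds; "joint_efforts": joint torques, N m; "tool_pos": TCP position; "tool_rot": TCP orientation; "contact_force": force on the tool from outside, world axes, zero at the start; "ft_torque": the same for the moment, N m; "gripper_width": opening from 0.0 (shut) to 1.0 (fully open).
Only numpy, scipy, OpenCV 4.12 (cv2) and the standard library are available. Lean on these libraries where they do the work, as an engineer would, in place of code of your own. Each camera call takes 0.05 s, during which the arm holds its last target.

## Working session

There is one attempt and no reset: what is moved stays moved. The work goes in short steps, Python scripts to look and compute and a tool call to move; the robot and the scene stay as the last step left them, time stands still between calls to the robot, and variables do not carry over. Pictures are saved under pics/ and viewed, and the job is handed in when it is done.

Besides the shell and the picture viewer there is one more tool, called after "Emit:" in YAML: its name, and indented under it one key for each argument. step_arm: Moves the arm, as the interface text tells. Its arguments: {"type":"object","properties":{"motion":{"type":"array","items":{"type":"array","items":{"type":"number"}}}},"required":["motion"]}

```bash
ls; mkdir -p pics
cat > h.py <<'E'
import numpy as np, cv2
from plant import monitor, eyes, manip
from scipy.spatial.transform import Rotation as R
def grab(n,f=None):
    d=eyes.grab_frame(n)
    if f: cv2.imwrite('pics/'+f,cv2.cvtColor(d['pixels'],cv2.COLOR_RGB2BGR))
    return d
def cam(d,s=None):
    K=np.array(d['mtx'])
    if 'hand_eye' in d:
        T=np.array(d['hand_eye']); q=s['tool_rot']; Rt=R.from_quat([q[1],q[2],q[3],q[0]]).as_matrix()
        Rc=Rt@T[:3,:3]; c=np.array(s['tool_pos'])+Rt@T[:3,3]
        return K,Rc.T,-Rc.T@c
    Rm=cv2.Rodrigues(np.array(d['rvec']))[0]; return K,Rm,np.array(d['tvec']).ravel()
def ray(C,uv,z):
    K,Rm,t=C; c=-Rm.T@t; v=Rm.T@np.linalg.inv(K)@np.array([uv[0],uv[1],1.]); return c+v*(z-c[2])/v[2]
def proj(C,p):
    K,Rm,t=C; x=K@(Rm@np.array(p)+t); return x[:2]/x[2]
E
python3 - <<'E'
from h import *
print(monitor.state())
for n in ['scene','top','wrist']:
    s=monitor.state(); d=grab(n,n+'0.png'); C=cam(d,s)
    print(n,'campos',-C[1].T@C[2])
    for nm,z in [('tall_cup',0),('tall_cup_grip',.105),('short_cup',0),('mill',0),('mill_socket',.085),('mill_pulse',.085),('tack_tin',0),('wax_block',0),('tape_roll',0)]:
        for r in eyes.pinpoint(nm,n)[:3]:
            print(nm,np.round(r['uv'],1),round(r['p'],2),np.round(ray(C,r['uv'],z),3))
E
```

```text
pics
{'time': 0.0, 'joint_pos': array([-1.33701550e+00,  5.33692485e-02,  1.61429761e+00, -2.37761928e-05,
        1.47601128e+00, -1.19007739e-01]), 'joint_vel': array([ 0.00014789, -0.00041729, -0.00014315, -0.00050643, -0.0001617 ,
       -0.00080271]), 'joint_efforts': array([-8.74865127e-04, -3.93673074e+01, -3.70179605e+01, -1.27654339e-04,
        7.01777419e-03,  1.05263015e-05]), 'tool_pos': array([ 0.21577711, -0.58584279,  0.20375325]), 'tool_rot': array([-1.04034918e-03,  9.84482091e-01,  1.75481979e-01, -7.16207322e-05]), 'contact_force': array([0.12969272, 0.9018215 , 0.18551779]), 'ft_torque': array([ 0.01540785, -0.02500364, -0.01179402]), 'gripper_width': 0.9950622332377809}
scene campos [ 0.01859302 -0.8331122   0.49141499]
tall_cup [380.3 320.1] 0.97 [ 0.429 -0.557  0.   ]
tall_cup [297.8 269.2] 0.96 [ 0.429 -0.347  0.   ]
tall_cup_grip [296.2 220.9] 0.6 [ 0.443 -0.336  0.105]
tall_cup_grip [361.2 209.3] 0.19 [ 0.565 -0.403  0.105]
short_cup [355.6 243. ] 0.46 [ 0.582 -0.375  0.   ]
mill [269.3 216.6] 0.59 [ 0.528 -0.132  0.   ]
mill_pulse [241.7 184.3] 0.65 [ 0.496 -0.072  0.085]
wax_block [255.3 253.4] 0.53 [ 0.404 -0.236  0.   ]
tape_roll [362.7 209.4] 0.98 [ 0.715 -0.289  0.   ]
top campos [ 0.51219456 -0.30633792  0.96918621]
tall_cup [415.8 238.4] 0.95 [ 0.436 -0.567  0.   ]
tall_cup [324.  243.8] 0.89 [ 0.425 -0.339  0.   ]
tall_cup_grip [327. 243.] 0.9 [ 0.437 -0.342  0.105]
tall_cup_grip [421.2 244.2] 0.76 [ 0.431 -0.551  0.105]
short_cup [333.2 184.8] 0.94 [ 0.571 -0.363  0.   ]
mill [235.8 204.6] 0.65 [ 0.525 -0.122  0.   ]
mill_socket [230.5 207.8] 0.7 [ 0.517 -0.126  0.085]
mill_pulse [212.7 222.5] 0.87 [ 0.484 -0.086  0.085]
tack_tin [239.6 204.4] 0.69 [ 0.525 -0.131  0.   ]
wax_block [279.1 254.8] 0.67 [ 0.4   -0.228  0.   ]
tape_roll [302.6 133.4] 0.67 [ 0.701 -0.288  0.   ]
wrist campos [ 0.28399945 -0.56158631  0.37369595]
```

View pics/scene0.png

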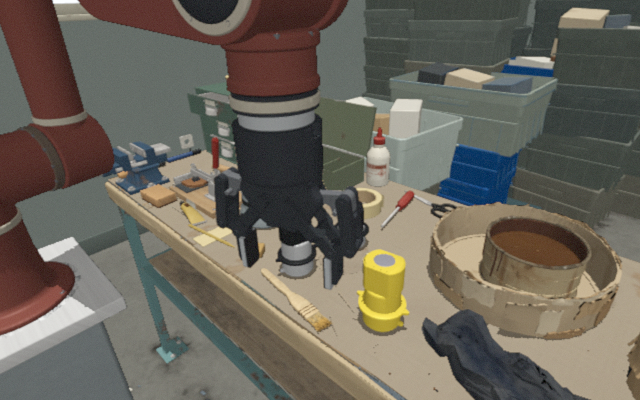

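View pics/top0.png

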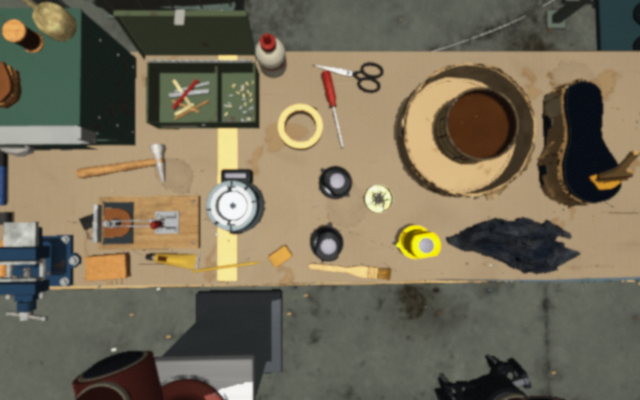

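View pics/wrist0.png

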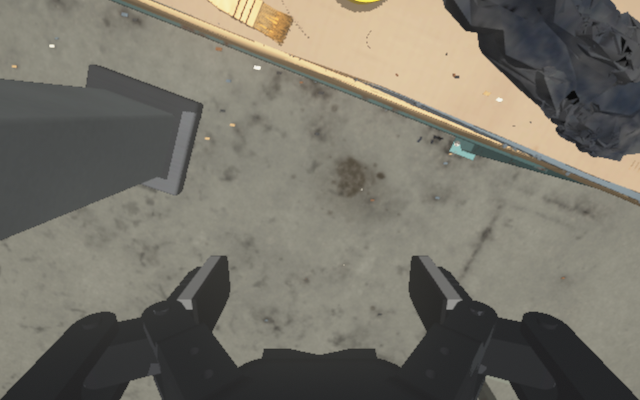

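Candidates for the tall cup in the top view: the yellow look-alike at (418,242), which is excluded, a steel/black cup at (326,243) and a steel/black cup at (335,181). I'll check these in a close crop.

Run:
```python
import cv2,numpy as np
a=cv2.imread('pics/top0.png'); 
c1=cv2.resize(a[150:280,180:380],None,fx=4,fy=4,interpolation=cv2.INTER_CUBIC); cv2.imwrite('pics/c1.png',c1)
b=cv2.imread('pics/scene0.png'); cv2.imwrite('pics/c2.png',cv2.resize(b[170:300,200:400],None,fx=4,fy=4,interpolation=cv2.INTER_CUBIC))
```

```text
(no output)
```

View pics/c1.png

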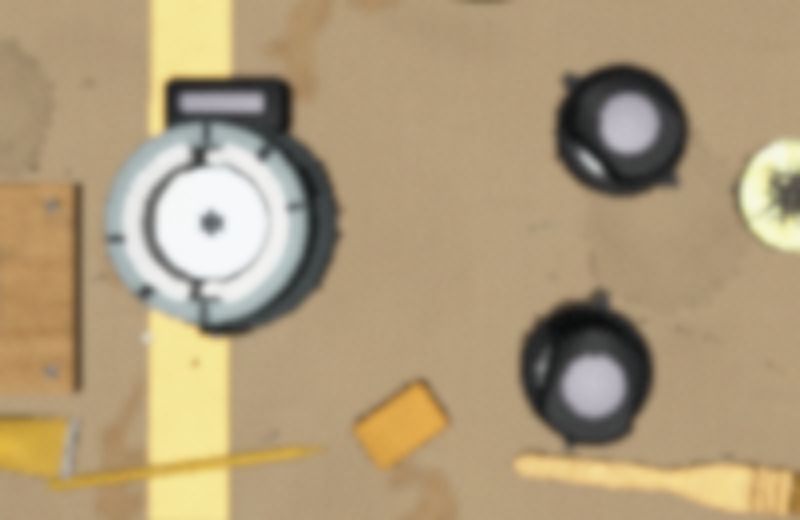

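View pics/c2.png

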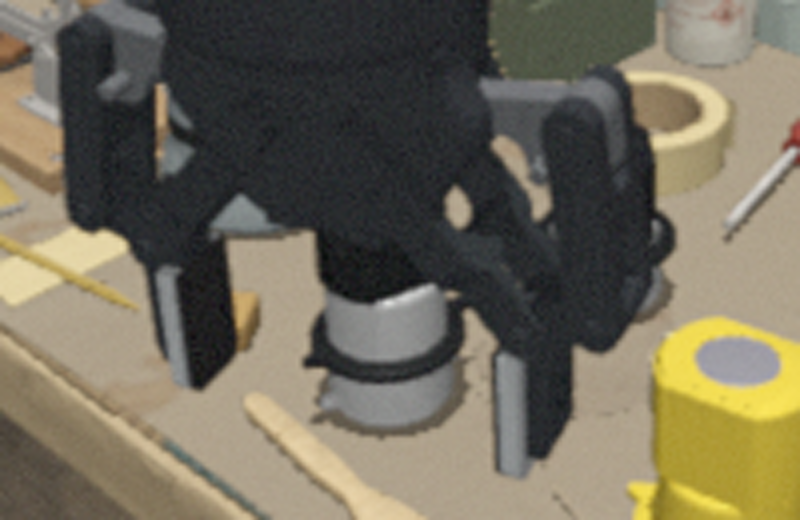

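Run:
```python
from h import *
s=monitor.state(); d=grab('top'); C=cam(d)
f=lambda u,v:(180+(u+.5)/4-.5,150+(v+.5)/4-.5)
for nm,pts,z in [('tall',[(598,298),(570,442)],.04),('tallcap',[(594,385)],.125),('short',[(570,78),(675,182)],.04),('mill enter',[(207,130),(209,318)],.085),('pulse',[(265,153),(147,292)],.085),('lock',[(296,206),(116,238)],.085),('batt',[(190,102),(265,102)],.085)]:
    P=[ray(C,f(*p),z) for p in pts]
    print(nm,np.round(P,3).tolist(),'mid',np.round(np.mean(P,0),4))
    if len(P)>1: v=P[0]-P[1]; print('  ang',np.degrees(np.arctan2(v[1],v[0])),np.linalg.norm(v))
q=s['tool_rot'];M=R.from_quat([q[1],q[2],q[3],q[0]]).as_matrix(); print(M)
d=grab('wrist'); print(d['hand_eye'],d['mtx'])
```

```text
tall [[0.475, -0.35, 0.04], [0.391, -0.332, 0.04]] mid [ 0.433  -0.3413  0.04  ]
  ang -11.745222576735925 0.08661662426530028
tallcap [[0.432, -0.343, 0.125]] mid [ 0.4321 -0.3434  0.125 ]
short [[0.607, -0.335, 0.04], [0.544, -0.397, 0.04]] mid [ 0.5753 -0.366   0.04  ]
  ang 44.60509783872113 0.08823346358458475
mill enter [[0.575, -0.128, 0.085], [0.469, -0.129, 0.085]] mid [ 0.5216 -0.1287  0.085 ]
  ang 0.4724633312774719 0.1058286192572298
pulse [[0.561, -0.161, 0.085], [0.484, -0.095, 0.085]] mid [ 0.5224 -0.1277  0.085 ]
  ang -40.53358719150454 0.1019680965380188
lock [[0.531, -0.178, 0.085], [0.514, -0.077, 0.085]] mid [ 0.5226 -0.1277  0.085 ]
  ang -80.4957731949738 0.10226010757006054
batt [[0.59, -0.119, 0.085], [0.59, -0.161, 0.085]] mid [ 0.5903 -0.1399  0.085 ]
  ang 89.46823102476819 0.04216609667805538
[[ 9.38416097e-01  3.45507205e-01  8.36853968e-08]
 [ 3.45507205e-01 -9.38416095e-01 -6.54164918e-05]
 [-2.25233375e-05  6.14168028e-05 -9.99999998e-01]]
[[-1.00819212e-03 -9.57796174e-01 -2.87446469e-01  7.24537800e-02]
 [ 9.99998605e-01 -5.82900241e-04 -1.56513000e-03  1.28677835e-04]
 [ 1.33152291e-03 -2.87447646e-01  9.57795426e-01 -1.68675456e-01]
 [ 0.00000000e+00  0.00000000e+00  0.00000000e+00  1.00000000e+00]] [[306.62284565   0.         318.98152352]
 [  0.         306.62284565 203.01198068]
 [  0.           0.           1.        ]]
```

The near cup at top (326,243), scene (297,255), shows bare canister between skirt and cap, so it is the tall one. The mill centre is at about (0.522,-0.128) with its x axis at about 0°. Next I'll hover over the tall cup.

Emit:
step_arm:
  motion:
    - [0.433, 0.488, 0.03, 0, 0, -0.372, 0]
    - [0.433, 0.488, 0.03, 0, 0, -0.372, 0]
    - [0.433, 0.488, 0.03, 0, 0, -0.372, 0]
    - [0.433, 0.488, 0.03, 0, 0, -0.372, 0]
    - [0.433, 0.488, 0.03, 0, 0, -0.372, 0]
    - [0.433, 0.488, 0.03, 0, 0, -0.372, 0]
    - [0.433, 0.488, 0.03, 0, 0, -0.372, 0]
    - [0.433, 0.488, 0.03, 0, 0, -0.372, 0]
    - [0.433, 0.488, 0.03, 0, 0, -0.372, 0]

```text
time: 2.5
tool_pos: [0.4327, -0.3422, 0.2201]
tool_rot: [0.0, 0.995, -0.102, -0.0]
contact_force: [0.2, 0.1, -0.4]
gripper_width: 0.998
```

Run:
```python
from h import *
s=monitor.state(); d=grab('wrist','w1.png'); C=cam(d,s)
print(s['time'],s['tool_pos'],s['tool_rot'],s['joint_pos'])
for nm,z in [('tall_cup',0),('tall_cup_grip',.105),('short_cup',0),('mill_socket',.085),('wax_block',0)]:
  for r in eyes.pinpoint(nm,'wrist')[:3]:
    print(nm,np.round(r['uv'],1),round(r['p'],2),np.round(ray(C,r['uv'],z),4))
```

```text
2.5 [ 0.43266345 -0.34224848  0.22012728] [ 3.12692774e-04  9.94815892e-01 -1.01691891e-01 -5.68334977e-05] [-8.03848808e-01 -1.31456642e-01  1.76672230e+00 -5.52078831e-04
  1.50600997e+00  9.70719148e-01]
tall_cup [318.9 169.6] 0.91 [ 0.433  -0.3423  0.    ]
tall_cup [488.2 137.7] 0.9 [ 0.4295 -0.5567  0.    ]
tall_cup_grip [545.5 145.4] 0.97 [ 0.4319 -0.5538  0.105 ]
tall_cup_grip [318.1 189.5] 0.93 [ 0.4335 -0.3417  0.105 ]
short_cup [308.7  46.2] 0.8 [ 0.5756 -0.36    0.    ]
mill_socket [ 81.  141.1] 0.97 [ 0.5232 -0.124   0.085 ]
wax_block [240.1 210.5] 0.73 [ 0.4004 -0.2282  0.    ]
wax_block [ 65.2 186.1] 0.36 [ 0.4789 -0.0142  0.    ]
```

View pics/w1.png

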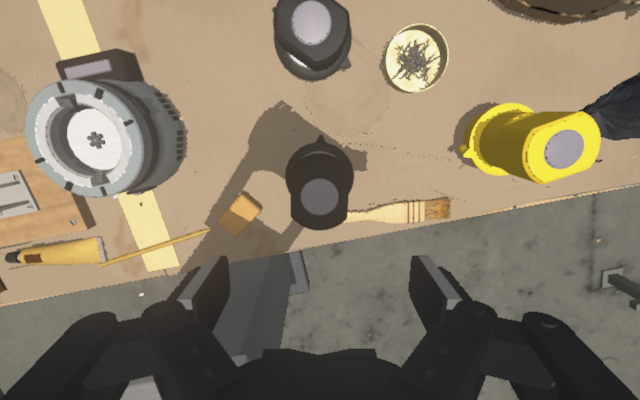

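Run:
```python
from h import *
s=monitor.state(); d=grab('wrist'); C=cam(d,s)
c=np.array([.433,-.342])
for a in (-16,-12,-8):
  r=np.radians(a); print(a,proj(C,[*(c+.048*np.array([np.cos(r),np.sin(r)])),.037]))
a=cv2.imread('pics/w1.png')
cv2.imwrite('pics/c3.png',cv2.resize(a[120:240,260:380],None,fx=5,fy=5,interpolation=cv2.INTER_CUBIC))
```

```text
-16 [320.65226019 132.92898011]
-12 [317.66318432 132.81736237]
-8 [314.67410817 132.91942012]
```

View pics/c3.png

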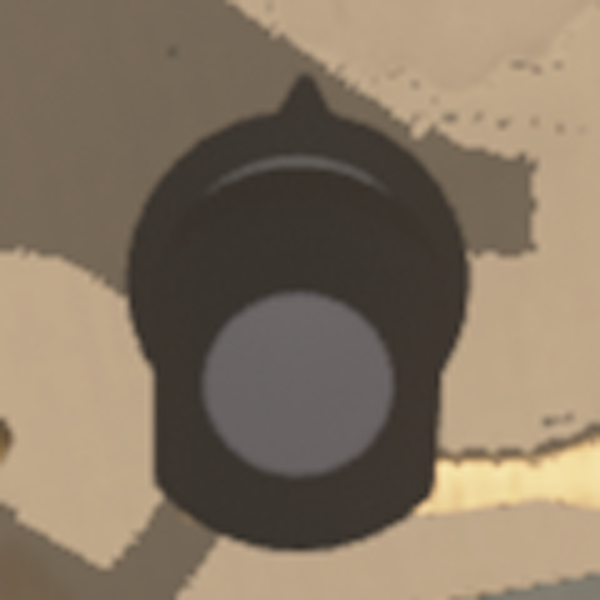

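Emit:
step_arm:
  motion:
    - [0.001, 0, -0.1, 0, 0, -0.023, 0]
    - [0.001, 0, -0.18, 0, 0, -0.023, 0]
    - [0.001, 0, -0.24, 0, 0, -0.023, 0]
    - [0.001, 0, -0.27, 0, 0, -0.023, 0]
    - [0.001, 0, -0.27, 0, 0, -0.023, 0]
    - [0.001, 0, -0.27, 0, 0, -0.023, 255]
    - [0.001, 0, -0.27, 0, 0, -0.023, 255]
    - [0.001, 0, -0.27, 0, 0, -0.023, 255]
    - [0.001, 0, -0.27, 0, 0, -0.023, 255]
    - [0.001, 0, -0.27, 0, 0, -0.023, 255]

```text
time: 3.85
tool_pos: [0.4348, -0.3439, 0.0881]
tool_rot: [0.002, 0.993, -0.12, 0.002]
contact_force: [1.2, 0.9, 7.2]
gripper_width: 0.581
```

Run:
```python
from h import *
s=monitor.state(); d=grab('wrist','w2.png'); grab('scene','s2.png')
print(s['time'],s['tool_pos'],s['tool_rot'],s['gripper_width'],s['contact_force'])
```

```text
3.85 [ 0.43476214 -0.34390949  0.08814266] [ 0.00156291  0.99282942 -0.11950676  0.00232921] 0.5805471974680845 [1.24858865 0.94822915 7.23111885]
```

View pics/w2.png

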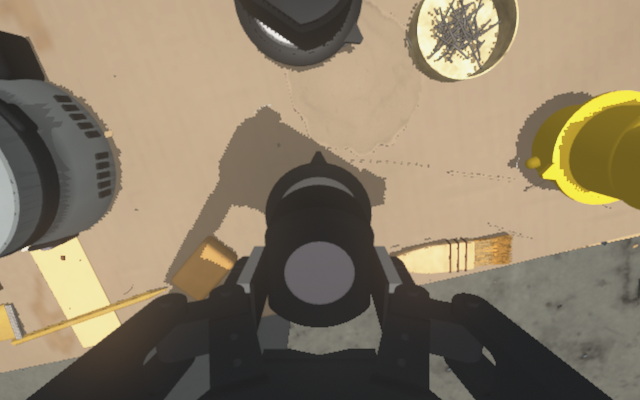

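View pics/s2.png

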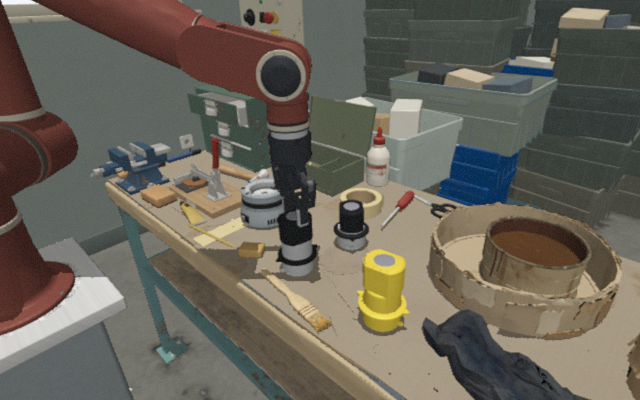

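Emit:
step_arm:
  motion:
    - [0, 0, 0.02, 0, 0, 0, 255]
    - [0, 0, 0.07, 0, 0, 0, 255]
    - [0, 0, 0.13, 0, 0, 0, 255]
    - [0, 0, 0.2, 0, 0, 0, 255]
    - [0, 0, 0.26, 0, 0, 0, 255]
    - [0, 0, 0.29, 0, 0, 0, 255]
    - [0, 0, 0.3, 0, 0, 0, 255]
    - [0, 0, 0.3, 0, 0, 0, 255]
    - [0, 0, 0.3, 0, 0, 0, 255]

```text
time: 4.85
tool_pos: [0.4322, -0.3417, 0.2326]
tool_rot: [-0.001, 0.993, -0.12, -0.001]
contact_force: [0.3, 0.1, -2.5]
gripper_width: 0.58
```

Run:
```python
from h import *
s=monitor.state(); d=grab('wrist','w3.png'); C=cam(d,s)
q=s['tool_rot'];M=R.from_quat([q[1],q[2],q[3],q[0]]).as_matrix()
print(s['time'],s['tool_pos'],q,s['gripper_width'],s['contact_force'],s['joint_pos']); print(M)
for n in('wrist','top'):
 if n=='top': d=grab('top','t3.png'); C=cam(d)
 for nm,z in [('tall_cup',.14),('tall_cup_grip',.245),('mill_socket',.085),('mill_pulse',.085)]:
  for r in eyes.pinpoint(nm,n)[:3]:
    print(n,nm,np.round(r['uv'],1),round(r['p'],2),np.round(ray(C,r['uv'],z),4))
```

```text
4.85 [ 0.43216068 -0.34170197  0.23262649] [-0.00116967  0.99282689 -0.1195457  -0.00148997] 0.5801850658680503 [ 0.28096247  0.10266465 -2.45626446] [-8.04086137e-01 -1.36724129e-01  1.75079689e+00 -7.09294443e-05
  1.53130770e+00  1.00637814e+00]
[[ 0.97141321 -0.23737986 -0.00267891]
 [-0.23737289 -0.97141491  0.00267879]
 [-0.00323822 -0.00196632 -0.99999282]]
wrist tall_cup [317.8 199.8] 0.91 [ 0.4292 -0.3399  0.14  ]
wrist tall_cup [484.4 130. ] 0.82 [ 0.4549 -0.4884  0.14  ]
wrist tall_cup_grip [540.4 136.6] 0.71 [ 0.4644 -0.4635  0.245 ]
wrist mill_socket [ 92.6 148.9] 0.82 [ 0.5212 -0.1244  0.085 ]
wrist mill_pulse [ 79.5 189.6] 0.76 [ 0.485  -0.0916  0.085 ]
top tall_cup [411.8 237.8] 0.79 [ 0.4482 -0.5212  0.14  ]
top tall_cup_grip [424.8 245.4] 0.91 [ 0.4419 -0.518   0.245 ]
top mill_socket [231.3 206.4] 0.9 [ 0.5198 -0.128   0.085 ]
top mill_pulse [215.5 222.4] 0.87 [ 0.4842 -0.0926  0.085 ]
```

View pics/w3.png

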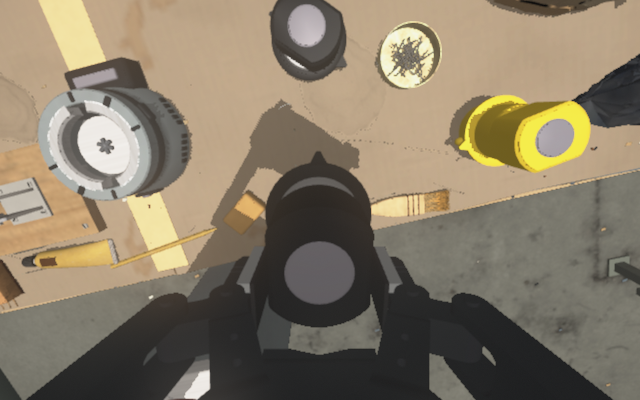

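Lifted and held. Next I'll turn the cup to about 0° yaw and stand off behind the mill, to measure the socket from close by.

Emit:
step_arm:
  motion:
    - [-0.02, 0.05, 0, 0, 0, 0.16, 255]
    - [-0.064, 0.427, 0.02, 0, 0, 0.16, 255]
    - [-0.064, 0.427, 0.02, 0, 0, 0.16, 255]
    - [-0.064, 0.427, 0.02, 0, 0, 0.16, 255]
    - [-0.064, 0.427, 0.02, 0, 0, 0.16, 255]
    - [-0.064, 0.427, 0.02, 0, 0, 0.16, 255]
    - [-0.064, 0.427, 0.02, 0, 0, 0.16, 255]
    - [-0.064, 0.427, 0.02, 0, 0, 0.16, 255]

```text
time: 6.15
tool_pos: [0.401, -0.1295, 0.2451]
tool_rot: [0.0, 1.0, -0.0, 0.0]
contact_force: [-0.4, 0.3, -2.7]
gripper_width: 0.576
```

Run:
```python
from h import *
s=monitor.state(); d=grab('wrist','w4.png'); C=cam(d,s)
q=s['tool_rot'];M=R.from_quat([q[1],q[2],q[3],q[0]]).as_matrix()
print(s['time'],s['tool_pos'],q,s['gripper_width'],s['contact_force'],s['joint_pos']); print(M)
for nm,z in [('tall_cup',.14),('mill_socket',.085),('mill_pulse',.085)]:
  for r in eyes.pinpoint(nm,'wrist')[:3]:
    print(nm,np.round(r['uv'],1),round(r['p'],2),np.round(ray(C,r['uv'],z),4))
a=cv2.imread('pics/w4.png')
```

```text
6.15 [ 0.40102613 -0.12954861  0.24510057] [ 2.37553476e-04  9.99999958e-01 -1.52752264e-04  6.19387187e-05] 0.5762092367131378 [-0.40952891  0.30947739 -2.71230494] [-4.89183431e-01 -4.86247960e-01  2.00538035e+00 -3.61701481e-04
  1.62212771e+00  1.08189978e+00]
[[ 9.99999946e-01 -3.05533942e-04  1.23804859e-04]
 [-3.05475087e-04 -9.99999840e-01 -4.75125855e-04]
 [ 1.23950006e-04  4.75088010e-04 -9.99999879e-01]]
tall_cup [315.7 198.8] 0.93 [ 0.3954 -0.1265  0.14  ]
tall_cup [637.3 144. ] 0.69 [ 0.4452 -0.4099  0.14  ]
tall_cup [315.   60.7] 0.33 [ 0.5129 -0.1264  0.14  ]
mill_socket [314.5  60.2] 0.81 [ 0.5212 -0.1253  0.085 ]
mill_pulse [282.   99.2] 0.76 [ 0.485 -0.092  0.085]
```

View pics/w4.png

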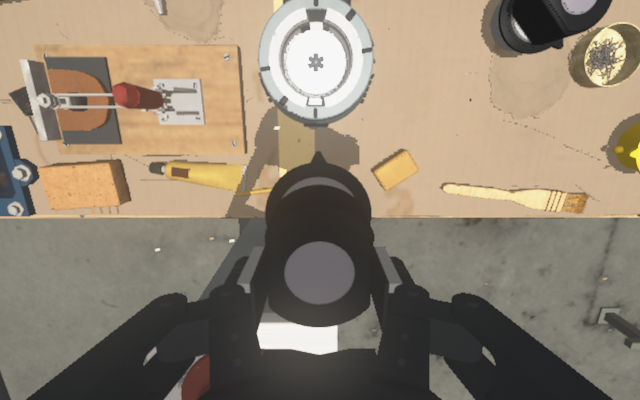

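```bash
cat > ov.py <<'E'
from h import *
def ov(img,C,cx,cy,yaw,f,x0,y0,w,h,k=6):
    a=cv2.resize(img[y0:y0+h,x0:x0+w],None,fx=k,fy=k,interpolation=cv2.INTER_CUBIC)
    P=lambda p:tuple(int(round(v)) for v in ((proj(C,p)-[x0,y0]+.5)*k-.5))
    for rad,z,col in [(.0345,.085,(0,0,255)),(.057,.085,(0,255,0)),(.066,0,(255,0,0))]:
        for t in np.linspace(0,2*np.pi,120): cv2.circle(a,P([cx+rad*np.cos(t),cy+rad*np.sin(t),z]),1,col,-1)
    for ang in (0,-40,-80,180,140,100):
        t=np.radians(ang)+yaw; cv2.circle(a,P([cx+.05*np.cos(t),cy+.05*np.sin(t),.086]),3,(255,0,255),-1)
    cv2.imwrite('pics/'+f,a)
E
python3 - <<'E'
from ov import *
s=monitor.state(); d=grab('wrist'); C=cam(d,s); a=cv2.imread('pics/w4.png')
ov(a,C,.5215,-.126,0,'o4.png',255,0,125,130,4.6 and 5)
t=cv2.imread('pics/t3.png'); d=grab('top'); ov(t,cam(d),.5215,-.126,0,'o4t.png',195,160,85,85,7)
E
```

```text
(no output)
```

View pics/o4.png

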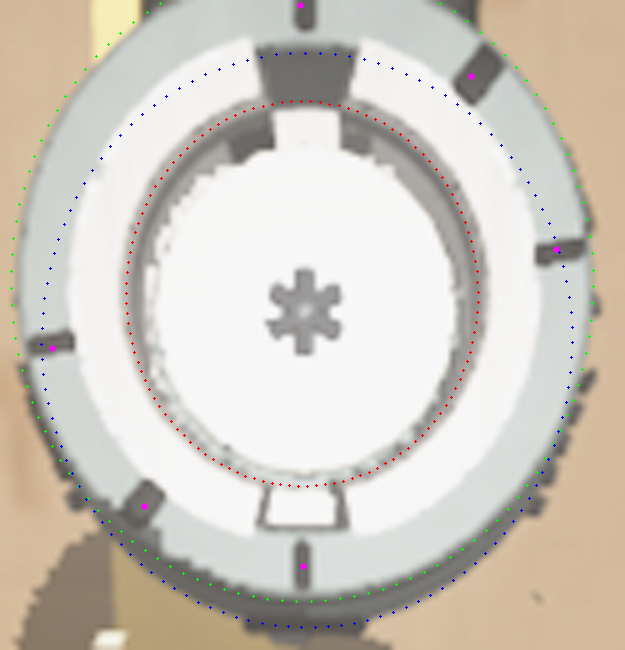

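View pics/o4t.png

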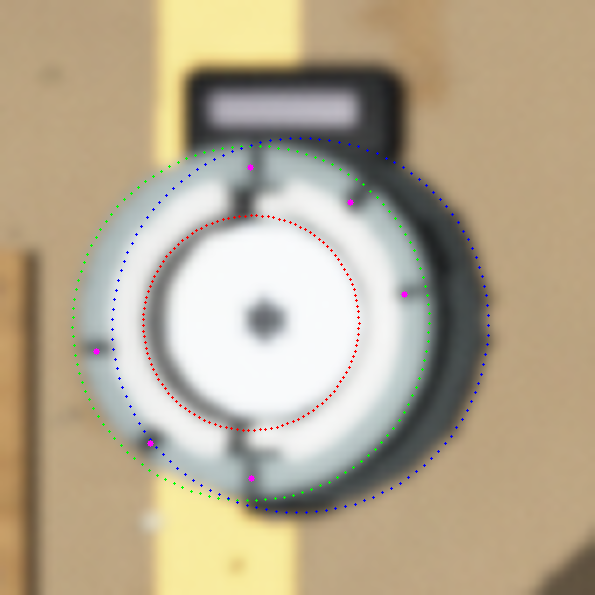

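Run:
```python
from h import *
s=monitor.state(); d=grab('wrist'); C=cam(d,s); p=np.array(s['tool_pos']); print(p)
for off in (.085,.088,.091):
  b=p-[0,0,off]
  print(off,'captop',proj(C,b+[0,0,.125]),'tab',proj(C,b+[.048,0,.037]),'skirtL',proj(C,b+[0,.04,.037]),'skirtR',proj(C,b+[0,-.04,.037]), 'disc +x edge x=.0', )
a=cv2.imread('pics/w4.png')
cv2.imwrite('pics/c5.png',cv2.resize(a[140:340,240:400],None,fx=3.75,fy=3,interpolation=cv2.INTER_CUBIC))
```

```text
[ 0.40090251 -0.12959883  0.2447922 ]
0.085 captop [318.62502036 272.05731125] tab [318.81193333 147.427175  ] skirtL [265.26654621 212.57545673] skirtR [372.67407309 212.42916596] disc +x edge x=.0
0.088 captop [318.64224199 268.90290974] tab [318.82110767 146.94108213] skirtL [265.94002818 211.30970679] skirtR [372.01341245 211.16429564] disc +x edge x=.0
0.091 captop [318.65880344 265.86942871] tab [318.83004275 146.46766669] skirtL [266.59699035 210.07500436] skirtR [371.36896898 209.93047397] disc +x edge x=.0
```

View pics/c5.png

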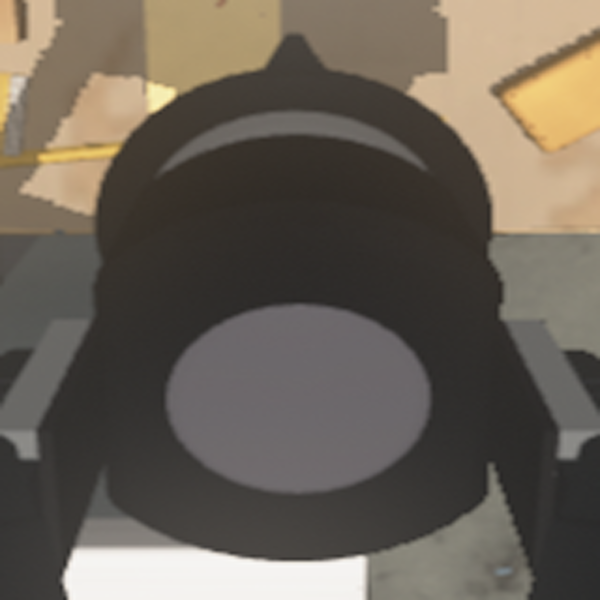

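Run:
```python
from h import *
from scipy.optimize import least_squares
s=monitor.state(); d=grab('wrist'); C=cam(d,s); p=np.array(s['tool_pos'])
obs=[(0,.125,272.3),(.048,.037,150.7),(.040,.040,162.4),(-.033,.125,326)]
def pr(dx,off,th):
  o=[]
  for x,z,r in obs:
    zz=z-.107
    X=dx+x*np.cos(th)+zz*np.sin(th); Z=-x*np.sin(th)+zz*np.cos(th)
    o.append(proj(C,p+[X,0,Z+.107-off])[1]-r)
  return np.array(o)
print(pr(0,.088,0),pr(-.002,.088,0),pr(-.002,.090,0))
for f in [lambda v:pr(v[0],.088,0),lambda v:pr(v[0],v[1],0),lambda v:pr(v[0],.088,v[1])]:
  r=least_squares(f,[-.001,.088 if f(np.array([0,.088])).max()<60 else 0.],x_scale=[.001,.001]); print(r.x,r.fun)
```

```text
[-3.40310983 -3.75351708 -3.544929    0.79571323] [ 0.31848419 -0.91149542 -0.72710463  4.07926907] [-1.7562869  -1.25220213 -1.17245185  1.4366091 ]
[-0.00150991  0.088     ] [-0.59078193 -1.60652782 -1.41621585  3.27688108]
[-0.00340404  0.09211127] [-1.35031954  0.34679985  0.30173802  0.9634672 ]
[-0.00117025  0.01621337] [-1.76740604 -0.60341493 -0.50369222  2.94391627]
```

Emit:
step_arm:
  motion:
    - [0.08, 0.006, 0, 0, 0, 0, 255]
    - [0.16, 0.006, 0, 0, 0, 0, 255]
    - [0.22, 0.006, -0.03, 0, 0, 0, 255]
    - [0.245, 0.006, -0.07, 0, 0, 0, 255]
    - [0.245, 0.006, -0.1, 0, 0, 0, 255]
    - [0.245, 0.006, -0.11, 0, 0, 0, 255]
    - [0.245, 0.006, -0.11, 0, 0, 0, 255]
    - [0.245, 0.006, -0.11, 0, 0, 0, 255]
    - [0.245, 0.006, -0.11, 0, 0, 0, 255]

```text
time: 7.45
tool_pos: [0.5237, -0.1264, 0.1916]
tool_rot: [0.001, 1.0, -0.0, 0.001]
contact_force: [0.2, 0.4, -3.2]
gripper_width: 0.582
```

Run:
```python
from ov import *
s=monitor.state(); d=grab('wrist','w6.png'); C=cam(d,s)
q=s['tool_rot'];M=R.from_quat([q[1],q[2],q[3],q[0]]).as_matrix()
print(s['time'],s['tool_pos'],q,s['gripper_width'],s['contact_force'],s['ft_torque'])
a=cv2.imread('pics/w6.png'); ov(a,C,.5215,-.126,0,'o6.png',220,100,200,180,4)
grab('scene','s6.png');t=grab('top','t6.png')
b=cv2.imread('pics/s6.png'); cv2.imwrite('pics/s6c.png',cv2.resize(b[130:280,190:340],None,fx=4,fy=4,interpolation=cv2.INTER_CUBIC))
```

```text
7.45 [ 0.52373088 -0.12637537  0.19159399] [ 5.02670286e-04  9.99999130e-01 -6.69567902e-05  1.21739780e-03] 0.5820207268894894 [ 0.18542894  0.37356729 -3.1845694 ] [-0.01787229  0.01407587  0.00168256]
```

View pics/o6.png

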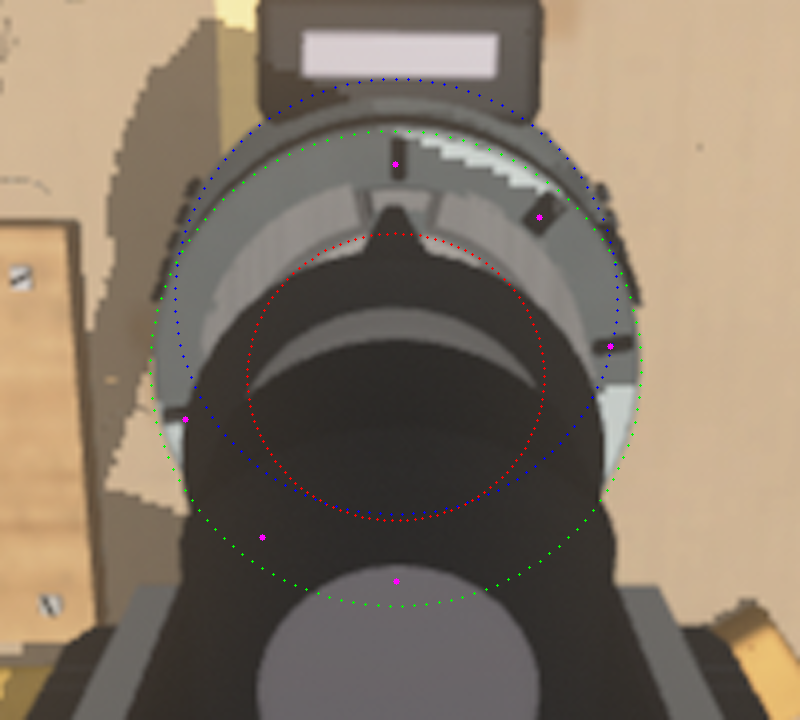

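View pics/s6c.png

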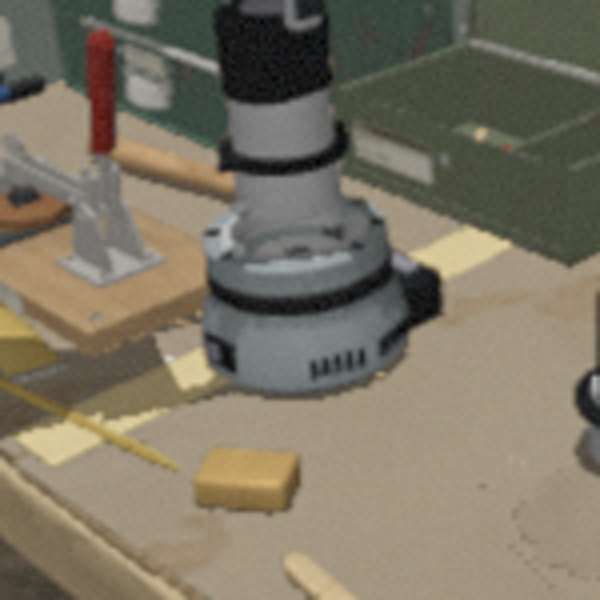

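Emit:
step_arm:
  motion:
    - [0.001, -0.001, -0.01, 0, 0, 0, 255]
    - [0.001, -0.001, -0.02, 0, 0, 0, 255]
    - [0.001, -0.001, -0.03, 0, 0, 0, 255]
    - [0.001, -0.001, -0.04, 0, 0, 0, 255]
    - [0.001, -0.001, -0.05, 0, 0, 0, 255]
    - [0.001, -0.001, -0.055, 0, 0, 0, 255]
    - [0.001, -0.001, -0.055, 0, 0, 0, 255]

```text
time: 8.3
tool_pos: [0.5236, -0.1263, 0.1617]
tool_rot: [-0.0, 1.0, 0.0, -0.001]
contact_force: [0.1, -0.1, -2.7]
gripper_width: 0.58
```

Run:
```python
from ov import *
s=monitor.state(); d=grab('wrist','w7.png'); C=cam(d,s)
q=s['tool_rot'];print(s['time'],s['tool_pos'],q,s['contact_force'],s['ft_torque'])
a=cv2.imread('pics/w7.png'); ov(a,C,.522,-.1265,0,'o7.png',220,100,200,180,4)
grab('scene','s7.png')
b=cv2.imread('pics/s7.png'); cv2.imwrite('pics/s7c.png',cv2.resize(b[130:280,190:340],None,fx=4,fy=4,interpolation=cv2.INTER_CUBIC))
```

```text
8.3 [ 0.52360125 -0.12634687  0.16174942] [-2.11924065e-04  9.99999813e-01  1.52794615e-04 -5.52447081e-04] [ 0.06197013 -0.1301439  -2.65370852] [-0.06357195  0.06734172 -0.00942443]
```

View pics/o7.png

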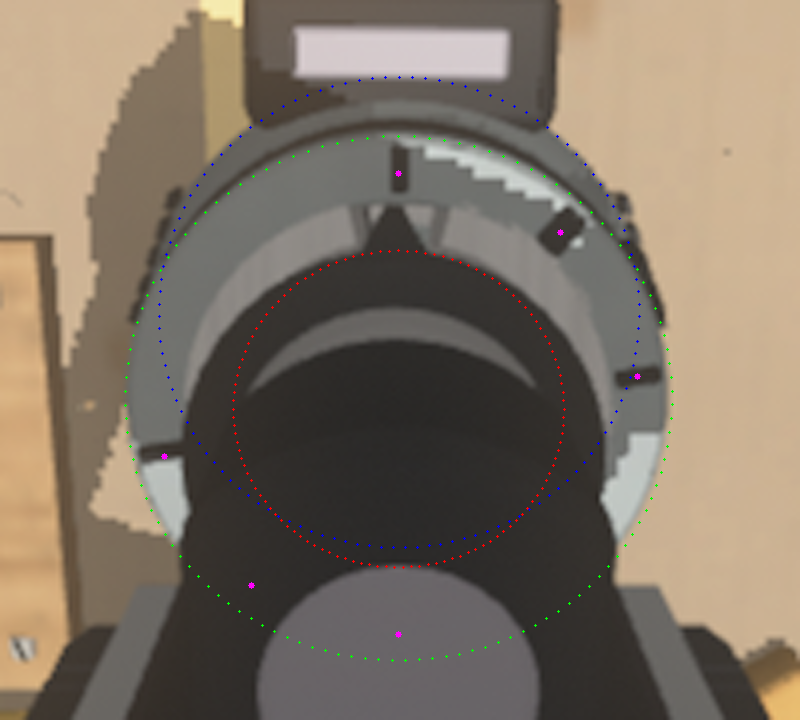

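View pics/s7c.png

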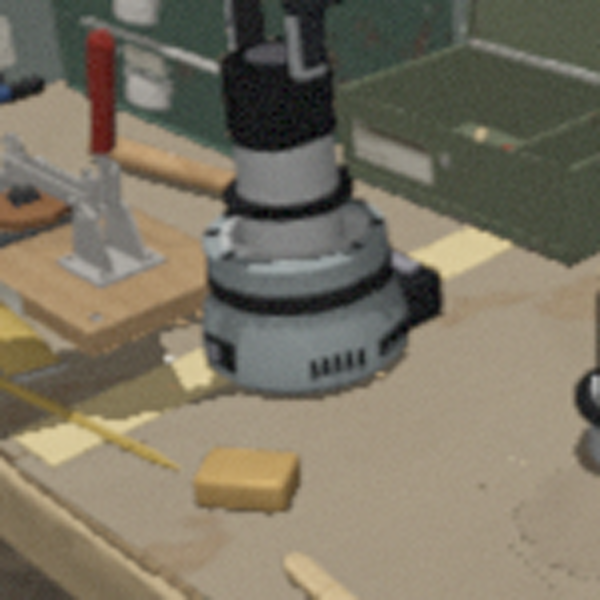

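Emit:
step_arm:
  motion:
    - [0.001, -0.001, -0.006, 0, 0, 0, 255]
    - [0.001, -0.001, -0.012, 0, 0, 0, 255]
    - [0.001, -0.001, -0.018, 0, 0, 0, 255]
    - [0.001, -0.001, -0.02, 0, 0, 0, 255]
    - [0.001, -0.001, -0.02, 0, 0, 0, 255]

```text
time: 8.9
tool_pos: [0.5249, -0.1271, 0.1532]
tool_rot: [0.0, 1.0, 0.0, 0.001]
contact_force: [-0.8, 0.6, 1.7]
gripper_width: 0.578
```

Run:
```python
from ov import *
s=monitor.state(); print(s['time'],s['tool_pos'],s['contact_force'],s['ft_torque'])
```

```text
8.9 [ 0.52485783 -0.12711152  0.15323238] [-0.81232792  0.59136752  1.71080039] [0.0356708  0.0710777  0.02214008]
```

Plate contact at TCP z=0.153, as predicted, with only small side forces. Next I'll press it home.

Emit:
step_arm:
  motion:
    - [0, 0, -0.006, 0, 0, 0, 255]
    - [0, 0, -0.012, 0, 0, 0, 255]
    - [0, 0, -0.018, 0, 0, 0, 255]
    - [0, 0, -0.022, 0, 0, 0, 255]
    - [0, 0, -0.024, 0, 0, 0, 255]
    - [0, 0, -0.024, 0, 0, 0, 255]

```text
time: 9.5
tool_pos: [0.5261, -0.1275, 0.1435]
tool_rot: [0.001, 1.0, 0.0, 0.002]
contact_force: [-2.3, 1.3, 10.0]
gripper_width: 0.582
```

Run:
```python
from ov import *
s=monitor.state(); d=grab('wrist','w8.png'); C=cam(d,s)
print(s['time'],s['tool_pos'],s['tool_rot'],s['contact_force'],s['ft_torque'])
a=cv2.imread('pics/w8.png'); ov(a,C,.5225,-.127,0,'o8.png',220,100,200,180,4)
grab('scene','s8.png')
b=cv2.imread('pics/s8.png'); cv2.imwrite('pics/s8c.png',cv2.resize(b[130:280,190:340],None,fx=4,fy=4,interpolation=cv2.INTER_CUBIC))
```

```text
9.5 [ 0.52612537 -0.12751059  0.14348604] [7.31730032e-04 9.99997506e-01 1.91624485e-04 2.10149263e-03] [-2.34718229  1.2630925   9.98957813] [ 0.13287825  0.34018527 -0.01745288]
```

View pics/o8.png

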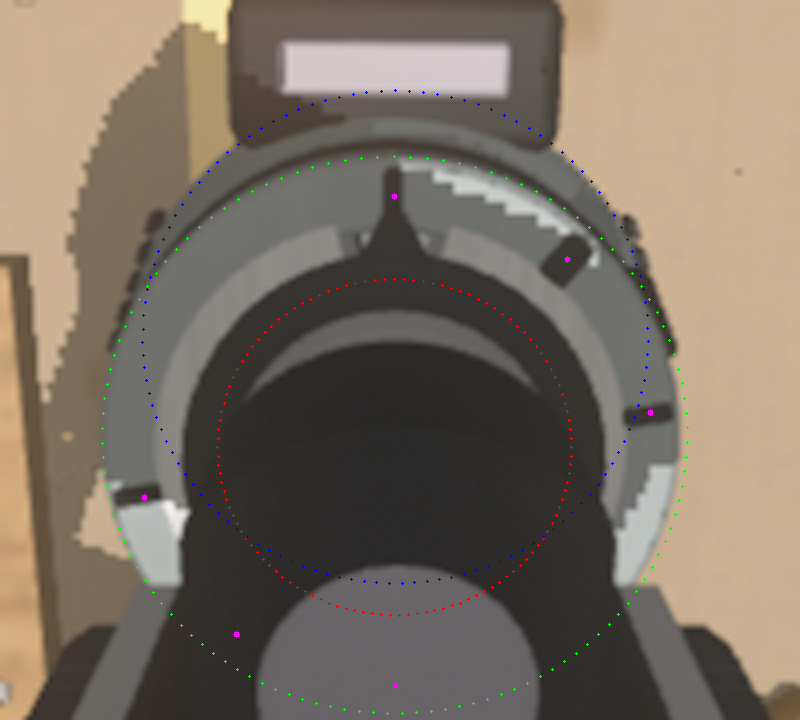

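View pics/s8c.png

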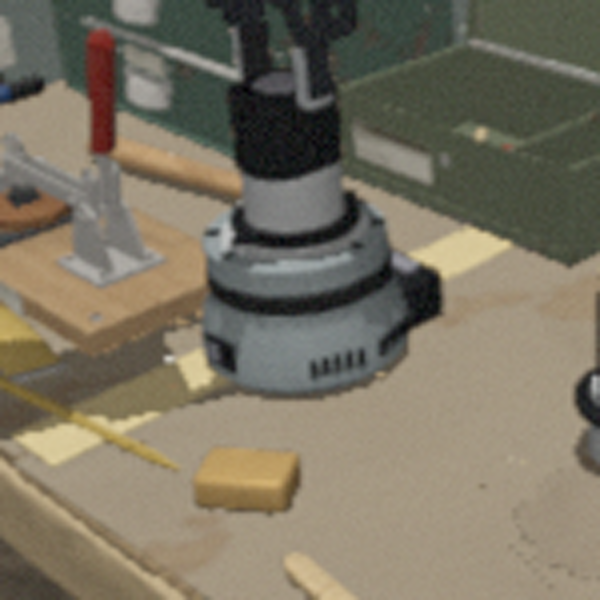

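Emit:
step_arm:
  motion:
    - [-0.002, 0.001, -0.003, 0, 0, 0, 255]
    - [-0.002, 0.001, -0.005, 0, 0, 0, 255]
    - [-0.002, 0.001, -0.005, 0, 0, 0, 255]
    - [-0.002, 0.001, -0.005, 0, 0, 0, 255]

```text
time: 10.0
tool_pos: [0.5264, -0.1274, 0.1434]
tool_rot: [0.001, 1.0, 0.0, 0.004]
contact_force: [-2.5, 2.4, 17.6]
gripper_width: 0.583
```

Force rose by 7.6 N with no further travel, so the plate is on its stop and home. Next I'll twist clockwise in part, then look.

Emit:
step_arm:
  motion:
    - [-0.001, 0, 0, 0, 0, -0.06, 255]
    - [-0.001, -0.001, 0, 0, 0, -0.12, 255]
    - [-0.001, -0.001, 0, 0, 0, -0.18, 255]
    - [-0.002, -0.002, 0, 0, 0, -0.24, 255]
    - [-0.002, -0.002, 0, 0, 0, -0.3, 255]
    - [-0.002, -0.002, 0, 0, 0, -0.35, 255]
    - [-0.002, -0.002, 0, 0, 0, -0.35, 255]
    - [-0.002, -0.002, 0, 0, 0, -0.35, 255]

```text
time: 10.8
tool_pos: [0.526, -0.1289, 0.1434]
tool_rot: [0.001, 0.966, -0.259, 0.005]
contact_force: [-1.0, 1.2, 15.7]
gripper_width: 0.58
```

```bash
cat > chk.py <<'E'
from ov import *
import sys
n=sys.argv[1]
s=monitor.state(); d=grab('wrist','w%s.png'%n); C=cam(d,s)
q=s['tool_rot'];M=R.from_quat([q[1],q[2],q[3],q[0]]).as_matrix()
print(s['time'],s['tool_pos'],'yaw',np.arctan2(M[1,0],M[0,0]),'tilt',M[:2,2],s['contact_force'],s['ft_torque'],s['gripper_width'])
a=cv2.imread('pics/w%s.png'%n); ov(a,C,.5235,-.127,0,'o%s.png'%n,210,90,200,180,4)
t=grab('top','t%s.png'%n); b=cv2.imread('pics/t%s.png'%n); cv2.imwrite('pics/t%sc.png'%n,cv2.resize(b[160:250,190:280],None,fx=6,fy=6,interpolation=cv2.INTER_CUBIC))
E
python3 chk.py 9
```

```text
10.8 [ 0.52595087 -0.128857    0.14340363] yaw -0.5240358885999631 tilt [ 0.00889955 -0.00380974] [-0.97475073  1.1957123  15.73835169] [-0.08332863  0.16283641  0.15981206] 0.5804349560339747
```

View pics/o9.png

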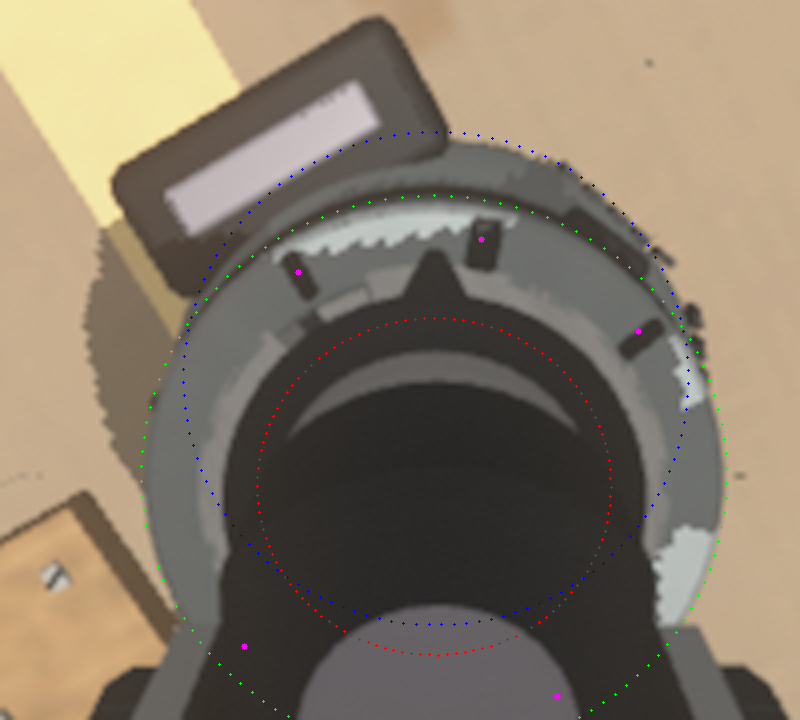

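The cup followed the tool to 0.524 rad, with 0.16 N m of spring torque. The tab at (435,255) is about 10° short of the thick pulse mark at (484,243), so I'll finish the twist.

Emit:
step_arm:
  motion:
    - [0, -0.001, 0, 0, 0, -0.04, 255]
    - [0, -0.001, 0, 0, 0, -0.08, 255]
    - [-0.001, -0.001, 0, 0, 0, -0.115, 255]
    - [-0.001, -0.001, 0, 0, 0, -0.117, 255]
    - [-0.001, -0.001, 0, 0, 0, -0.117, 255]
    - [-0.001, -0.001, 0, 0, 0, -0.117, 255]
    - [-0.001, -0.001, 0, 0, 0, -0.117, 255]

```text
time: 11.6
tool_pos: [0.5255, -0.1295, 0.1434]
tool_rot: [0.0, 0.939, -0.343, 0.005]
contact_force: [-0.1, 1.2, 15.7]
gripper_width: 0.579
```

```bash
python3 chk.py 10
```

```text
11.6 [ 0.52553217 -0.12951116  0.1434332 ] yaw -0.6994524053121596 tilt [ 0.00913088 -0.00417136] [-0.12669604  1.18551273 15.65931199] [-0.14849179  0.16436927  0.23778686] 0.5785238177778409
```

View pics/o10.png

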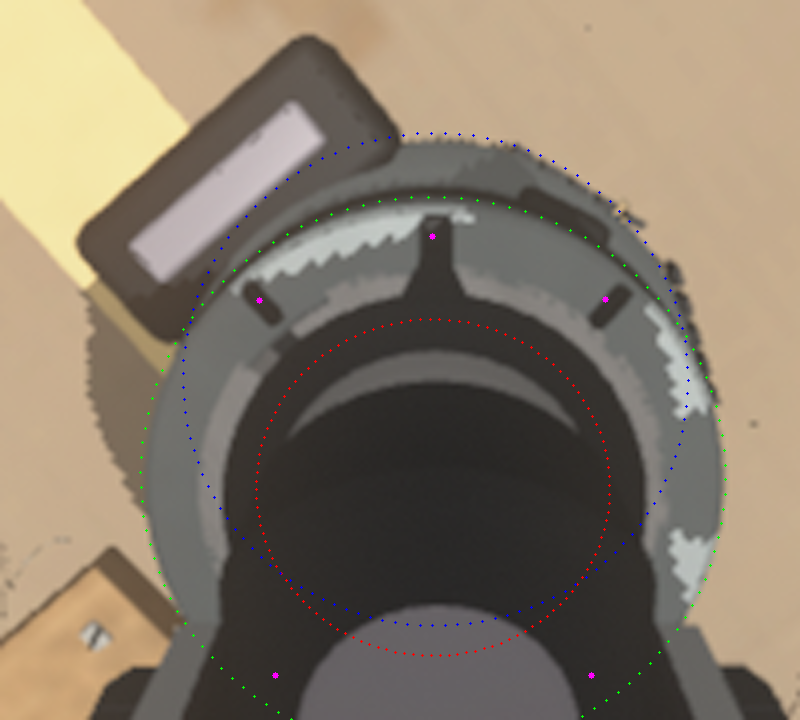

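View pics/t10.png

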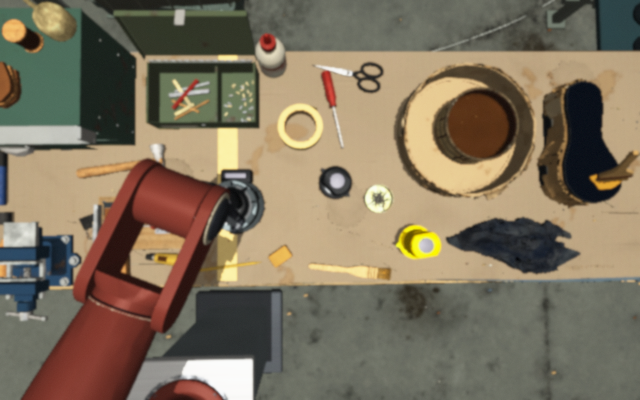

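The tab at crop (435,255) now points straight at the thick middle mark at (435,235), with yaw -0.70 rad. Downward force is steady, the grip holds, and the top view shows the bystanders where they were. I'll hand it in.

Run:
```python
from h import *
print(np.abs(monitor.state()['joint_vel']).max()); print(manip.job_done())
```

```text
0.0013992411834723227
the job is handed in; nothing more can be done
None
```

I set the tall steel/black cup into the mill's socket and pressed it straight down. I then twisted it 0.70 rad clockwise to the middle (pulse) mark and handed in at about 11.6 s, still gripping and pressing it.

- **Pressed home:** the plate was met at TCP z = 0.153 m. At 0.1434 m the force rose from 10 to 17.6 N with no further travel, and I only twisted after that. The joint values themselves (plate and ring) cannot be read, so "home" and the ring angle are inferred from force, travel and yaw.
- **Final pose:** the wrist camera showed the cup's tab pointing straight at the thick middle mark. Tool yaw was -0.699 rad, the tilt was about 0.01 rad, the torque about 0.24 N m, and the arm was at rest. This is well short of where the lock pawls begin (55°).
- **Grip:** the opening stayed constant and the cup did not slip in the fingers.
- **Other items:** the short cup, tin, wax, tape roll and yellow look-alike look unmoved in the last top view. I judged that by eye and did not re-measure them.
- **Disagreement:** the cameras' estimates of the socket centre differed by 1 to 3 mm, and the cup seemed to sit about 2 mm off the tool axis. I allowed for this, and the side forces stayed at or below about 2.5 N.

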